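# Set out the pass and rework marking places

### The job

Set out the two blue marking mats: on the mat with the roll of green stickers (pass) the white iron head stands on the cork pad and the green marker lies on the pen rest between roll and head; on the mat with the brown tape roll (rework) the black hybrid head stands on its cork pad and the red marker lies on the pen rest between roll and head. Centre each head on its pad, upright as it stands now and with its length parallel to the marker, either way round, and lay each marker centred over both bars of its rest, between the pins. Carry the heads without tipping them over, and leave the screwdriver, the bottle and everything else where they are.

Things in the scene. Friction and masses are not known exactly. Their poses are not given: they have to be found in the camera images.
- pass_mat: fixed blue mat 130x240x5 mm, the pass one. Origin: centre of underside; x away from robot, y left. At y +80 a fixed green sticker roll (72 wide, 22 high); at y -78 a cork pad; at y 0 a pen rest: two bars at x -42 and +42 (10 in x, 40 in y, tops at z 27), each with 2 pins (6 thick, 12 high) at y -16 and +16. A marker lies along x on both bars, between the pins (26 free). The mats differ only in the roll
- rework_mat: fixed blue mat 130x240x5 mm, the rework one. Origin: centre of underside; x away from robot, y left. At y +80 a fixed brown tape roll (72 wide, 22 high); at y -78 a cork pad; at y 0 a pen rest: two bars at x -42 and +42 (10 in x, 40 in y, tops at z 27), each with 2 pins (6 thick, 12 high) at y -16 and +16. A marker lies along x on both bars, between the pins (26 free). The mats differ only in the roll
- pass_mat_pad (a point): centre of the top of the pass mat's cork pad (120 x 66 mm, top 7 mm above the table, 78 mm to the right of the mat's centre); the iron head's origin belongs here, its y axis along the mat's x, either way round
- rework_mat_pad (a point): centre of the top of the rework mat's cork pad (120 x 66 mm, top 7 mm above the table, 78 mm to the right of the mat's centre); the hybrid head's origin belongs here, its y axis along the mat's x, either way round
- iron: loose white iron club head with a green dot, standing in the row beyond the mats (not those at the table's back edge): 43 (x) x 106 (y) x 76 mm high, 260 g. Origin: centre of underside, y along its length, z up. Its flanks are nearly parallel, 36 mm apart (x -19 to +18), at y -30 to -10, 15 to 40 mm above its underside: grip there along x.
- hybrid: loose black club head standing in the row beyond the mats (not the one in the gauge): 62 (x) x 105 (y) x 69 mm high, 235 g. Origin: centre of underside, y along its length, z up. Grip it along x at y +8 mm, 20 to 35 mm above its underside; it is 31 to 34 mm wide there, the middle at x +8 to +10 mm.
- green_marker: loose felt marker with a green cap and a white barrel, lying on the table: 124 mm long, 14 mm wide, 14 mm high, 18 g. Origin on its underside at mid-length; y along its length, z up. Take it across the barrel at its middle.
- red_marker: loose felt marker with a red cap and a white barrel, lying on the table: 124 mm long, 14 mm wide, 14 mm high, 18 g. Origin on its underside at mid-length; y along its length, z up. Take it across the barrel at its middle.
- driver: bystander: red-handled screwdriver, 200 mm long, lying behind the row of loose things; leave it alone. Origin on its underside at mid-length, y along its length towards the handle
- bottle: bystander: squeeze bottle, 60 to 70 mm wide and 178 mm high, standing at the right, beside the mats; leave it alone. Origin at the centre of its underside
Things that resemble listed ones, but are neither listed nor needed, are in the scene too. What is shaped like the green_marker but yellow is not meant. What is shaped like the iron but purple is not meant.

How it is judged:
At the end, for the whole second after the job is handed in: Each head upright on its own mat's pad: within 15 mm of the centre, 0.25 rad of square. Each marker on both bars of its own rest: within 15 mm along it, 12 mm across, 0.2 rad, height 4 mm. All released, at rest; screwdriver and bottle within 20 mm of their places (horizontal distance between iron and pass_mat_pad below 0.015 m and z of iron in the frame of pass_mat between 0.002 and 0.012 m and angle between the y axis of iron and the x axis of pass_mat, either way round below 0.25 rad and angle between each of iron, hybrid's own z axis and vertical below 0.12 rad and x of green_marker in the frame of pass_mat between -0.015 and 0.015 m and y of green_marker in the frame of pass_mat between -0.012 and 0.012 m and z of green_marker in the frame of pass_mat between 0.023 and 0.031 m and angle between the y axis of green_marker and the x axis of pass_mat, either way round below 0.2 rad and linear speed of each of iron, green_marker, hybrid, red_marker below 0.02 m/s and horizontal distance between hybrid and rework_mat_pad below 0.015 m and z of hybrid in the frame of rework_mat between 0.002 and 0.012 m and angle between the y axis of hybrid and the x axis of rework_mat, either way round below 0.25 rad and x of red_marker in the frame of rework_mat between -0.015 and 0.015 m and y of red_marker in the frame of rework_mat between -0.012 and 0.012 m and z of red_marker in the frame of rework_mat between 0.023 and 0.031 m and angle between the y axis of red_marker and the x axis of rework_mat, either way round below 0.2 rad and distance of each of driver, bottle from where it was at the start of the episode below 0.02 m); the robot touches nothing.
It fails at once if a head was tipped over (angle between any of iron, hybrid's own z axis and vertical above 0.8 rad).
It fails at once if the screwdriver or the bottle was disturbed (distance of any of driver, bottle from where it was at the start of the episode above 0.03 m).
It also fails if it takes over 109 s, if anything falls off the work surface, if the arm or the gripper's body presses on something with over 40 N, if the wrist force passes 120 N, or if a joint passes its speed limit or range.

### The arm

A 6-joint arm with a two-finger parallel gripper is mounted at the origin on a cart in front of the work surface, level with it; the furniture and walls round the work are solid. World frame = base frame: x ahead of the robot, y to its left, z up, the work surface at z = 0. Lengths are in m, angles in rad, forces in N, time in s.
With the tool pointing down it reaches from about 0.275 to 0.825 m from the base axis. Payload 5.2 kg.
Tool frame: the origin (TCP) lies midway between the tips of the shut fingers; the grasp point (between the pads) lies bot.grip_depth behind it (bot.grip_depth is the distance from the TCP to the grasp point, in m); z points along the fingers, y is the line along which they close (so a half turn about z gives the same grasp; the last joint's range is limited). The gripper opens to 93 mm and grips with 3 to 60 N. Pads are 15 mm wide; open, the fingers measure 128 mm over their backs; the gripper's body (75 mm by 188 mm) begins 65 mm behind the grasp point.
Start: joints at [1.033, 0.259, 1.535, -0, 1.348, -0.203], TCP at [0.181, 0.519, 0.219] pointing down, gripper open.
Joint ranges: [-3.14, 3.14], [-0.91, 2.08], [0.19, 2.58], [-1.22, 4.36], [0.22, 2.71], [-3.12, 3.12]. Speed limits (rad/s): [2.57, 2.57, 3.14, 3.14, 3.14, 3.14].

### API

Orientations are given as a unit quaternion [x, y, z, w].
In Python, from cell import bot gives the robot as it stands. The module is installed in compiled form; this text tells all that it offers.
- The arm moves only by the tool play_rows, never from a script. Its argument "deltas" is a list of rows, each a list of 2 entries, a list of its own where there are three numbers: the shift along the tool's x, y, z each as a share of 20 mm, from -1 to 1, then the turn, a rotation vector about the tool's x, y, z each as a share of 0.1 rad, from -1 to 1. In form: [[[dx, dy, dz], [ax, ay, az]], ...]. A call has 1 to 20 rows; each row shifts and turns the commanded pose from where the row before left it, along the tool's axes as they then stand; what a row does not reach is not made up. A row lasts 1/12 s, in which the tool goes at most 41.7 mm and 7.16 degrees, less where a joint would pass 70% of its speed; a pose out of reach is approached as far as the arm can. A call with a number of a shift or a turn outside -1 to 1 is refused whole. A call with a gripper value outside its range is refused whole. "grip" is the gripper command: -1 is shut, 1 is fully open, values between are in proportion, set as the call begins (left out, the last holds). The fingers move at their own pace and stop on an object; "squeeze" is the grip in N (left out, the last holds). Time passes only in rows, so rows that do not move let the fingers close. It gives the time, the measured TCP pose, the force, the opening and the grip force at its end, in the units of the state.
- bot.get_obs(): the state, without advancing time (a new reading comes with each control period).
- bot.camera(name): name is "side" or "top" or "wrist"; returns a dict with "image" (480x640x3 uint8, red, green, blue), "mtx" (3x3 intrinsics, pixels), "pose" (4x4, takes a point from camera to world coordinates); the wrist camera has in their place "mount" (4x4, takes a point from camera to tool coordinates, whose origin is the TCP and whose axes are the flange's). Camera axes: x right, y down, z forward; pixel columns grow to the right and rows downward; lengths in m; the calibration is good to about 2 mm. A picture is of the moment at which its call begins: read the wrist's pose just before it. There is no depth.
- bot.job_done(): hands the job in; it is judged then, once.
The state is a dict: "time_s": time; "q": joint angles; "dq": joint speeds; "joint_torque": joint torques, N m; "ee_pos": TCP position; "tcp_rot": TCP orientation; "ft_force": force on the tool from outside, world axes, zero at the start; "wrist_torque": the same for the moment, N m; "opening": finger opening in m; "gripper_force": force on a finger pad.
Only numpy, scipy, OpenCV 4.12 (cv2) and the standard library are available. Lean on these libraries where they do the work, as an engineer would, in place of code of your own. Each camera call takes 0.05 s, during which the arm holds its last target. There are 200 camera calls.

## Working session

There is one attempt and no reset: what is moved stays moved. The work goes in short steps, Python scripts to look and compute and a tool call to move; the robot and the scene stay as the last step left them, time stands still between calls to the robot, and variables do not carry over. Pictures are saved under pics/ and viewed, at most 14 in all, crops included, and the job is handed in when it is done.

Besides the shell and the picture viewer there is one more tool, called as name(argument=value, ...) on one line, values as JSON. play_rows: Moves the arm, as the interface text tells. Shift numbers are shares of 20 mm and turn numbers shares of 0.1 rad, none past 1 either way. Its arguments: {"type":"object","properties":{"deltas":{"type":"array"},"grip":{"type":"number"},"squeeze":{"type":"number"}},"required":["deltas"]}

```bash
mkdir -p pics
cat > h.py <<'E'
import numpy as np, cv2
from cell import bot
from scipy.spatial.transform import Rotation as R
def snap(n,f=None):
    o=bot.get_obs(); c=bot.camera(n); P=c.get('pose')
    if P is None:
        T=np.eye(4);T[:3,:3]=R.from_quat(o['tcp_rot']).as_matrix();T[:3,3]=o['ee_pos'];P=T@c['mount']
    if f: cv2.imwrite('pics/'+f,c['image'][:,:,::-1])
    return c['image'],np.array(c['mtx']),np.array(P)
def ray(uv,K,P,z):
    uv=np.atleast_2d(np.array(uv,float)); d=np.c_[uv,np.ones(len(uv))]@np.linalg.inv(K).T@P[:3,:3].T
    o=P[:3,3]; return o+d*((z-o[2])/d[:,2])[:,None]
def proj(X,K,P):
    X=np.atleast_2d(X); p=(X-P[:3,3])@P[:3,:3]@K.T; return p[:,:2]/p[:,2:]
E
python3 - <<'E'
from h import *
for n in ['top','side']:
    i,K,P=snap(n,n+'0.png'); print(n,K.round(1).tolist(),P.round(3).tolist())
o=bot.get_obs();print(o,bot.grip_depth); print(R.from_quat(o['tcp_rot']).as_matrix().round(3))
E
```

```text
top [[573.8, 0.0, 312.2], [0.0, 573.8, 240.4], [0.0, 0.0, 1.0]] [[0.053, -0.974, 0.221, 0.317], [-0.999, -0.053, 0.006, -0.088], [0.006, -0.221, -0.975, 1.092], [0.0, 0.0, 0.0, 1.0]]
side [[617.8, 0.0, 320.2], [0.0, 617.8, 239.3], [0.0, 0.0, 1.0]] [[0.954, -0.173, 0.246, 0.204], [-0.3, -0.593, 0.747, -1.229], [0.017, -0.786, -0.618, 0.981], [0.0, 0.0, 0.0, 1.0]]
{'time_s': 0.1, 'q': array([ 1.03321488e+00,  2.59276104e-01,  1.53599219e+00,  1.65915576e-05,
        1.34801807e+00, -2.02775954e-01]), 'dq': array([-0.0007134 , -0.00016042, -0.00212725, -0.00081095,  0.00080484,
       -0.00057873]), 'joint_torque': array([ 3.86995744e-03, -4.38203931e+01, -2.84645373e+01,  7.21691502e-02,
        3.61528806e-02, -7.96953032e-05]), 'ee_pos': array([0.18041582, 0.51902902, 0.21789019]), 'tcp_rot': array([ 1.66623721e-01,  9.86020192e-01, -7.86563254e-04, -3.13917593e-04]), 'ft_force': array([-0.71582408,  0.21388842, -0.15408668]), 'wrist_torque': array([ 0.02860039,  0.02089279, -0.00138051]), 'gripper_force': 0.0, 'opening': 0.09281744270869699} 0.0188
[[-0.944  0.329 -0.001]
 [ 0.329  0.944 -0.001]
 [ 0.    -0.002 -1.   ]]
```

View pics/top0.png

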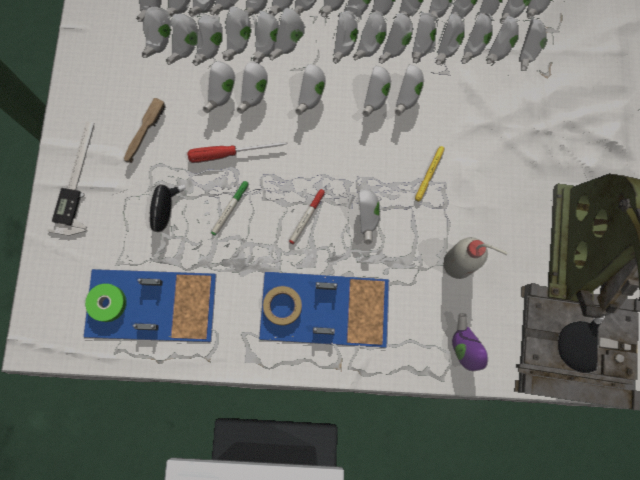

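View pics/side0.png

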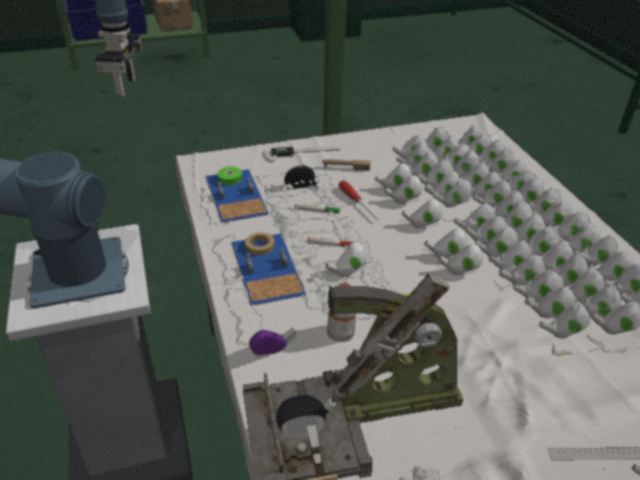

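The top view shows the pass mat at about (150,306) and the rework mat at (325,309). The hybrid is at (160,207), the iron at (369,213), the green marker at (230,208) and the red marker at (306,217). Next I measure these by colour.

```bash
cat > meas.py <<'E'
from h import *
i,K,P=snap('top')
hsv=cv2.cvtColor(i,cv2.COLOR_RGB2HSV); H,S,V=[hsv[...,k].astype(int) for k in range(3)]
def blob(m,x0,x1,y0,y1):
    w=np.zeros(m.shape,np.uint8); w[y0:y1,x0:x1]=m[y0:y1,x0:x1]
    n,l,s,c=cv2.connectedComponentsWithStats(w); k=1+np.argmax(s[1:,4]); v,u=np.where(l==k); return np.c_[u,v].astype(float)
def pca(X):
    c=X.mean(0); w,v=np.linalg.eigh(np.cov((X-c).T)); a=v[:,1]; t=(X-c)@a; s=(X-c)@v[:,0]
    return c,np.arctan2(a[1],a[0]),c+a*(t.max()+t.min())/2+v[:,0]*(s.max()+s.min())/2,np.ptp(t),np.ptp(s)
def rect(p,z):
    X=ray(p,K,P,z)[:,:2].astype(np.float32)*1000; r=cv2.minAreaRect(X); return np.round(r[0],1),np.round(r[1],1),round(r[2],1)
blue=(H>100)&(H<125)&(S>130)
cork=(H<20)&(S>60)&(V>90)
for n,x0,x1 in [('pass',70,235),('rework',245,400)]:
    print(n,'mat',rect(blob(blue,x0,x1,255,355),.005),'pad',rect(blob(cork,x0+(85 if x0<100 else 95),x1,260,355),.007))
for n,m,(x0,x1,y0,y1) in [('green cap',(H>40)&(H<85)&(S>90),(205,255,170,245)),('red cap',((H<10)|(H>170))&(S>110),(280,330,180,250))]:
    p=blob(m,x0,x1,y0,y1); c,a,mid,L,W=pca(ray(p,K,P,.007)[:,:2]); print(n,c.round(4),round(a,3),len(p),L.round(3))
print('hybrid',rect(blob(V<60,140,190,170,240),.03))
z=cv2.resize(i[160:260,130:450],None,fx=2.5,fy=2.5,interpolation=cv2.INTER_CUBIC); cv2.imwrite('pics/row.png',z[:,:,::-1])
E
python3 meas.py
```

```text
pass mat (array([421.3, 217.5]), array([126.3, 235.8]), 1.0) pad (array([422.9, 139.8]), array([118.3,  64.5]), 1.1)
rework mat (array([432. , -85.4]), array([182.5, 126.6]), 89.5) pad (array([ 431.2, -190.1]), array([ 64.4, 118.5]), 89.6)
green cap [0.6562 0.0647] 2.679 107 0.039
red cap [ 0.6481 -0.0874] 2.684 114 0.04
hybrid (array([605.1, 211.5]), array([44.8, 90.9]), 78.6)
```

View pics/row.png

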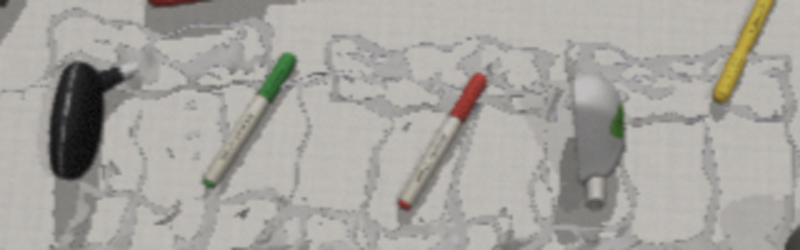

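```bash
cat >> h.py <<'E'
def plan(x,y,z,yaw,n=None):
    """rows to bring TCP to x,y,z pointing down, tool y axis along heading yaw (mod pi)"""
    o=bot.get_obs(); R0=R.from_quat(o['tcp_rot']); p=np.array(o['ee_pos']); A=R0.as_matrix()
    cur=np.arctan2(A[1,1],A[0,1]); d=(yaw-cur+np.pi/2)%np.pi-np.pi/2; w=cur+d
    ty=np.array([np.cos(w),np.sin(w),0]); tz=np.array([0,0,-1.]); T=np.c_[np.cross(ty,tz),ty,tz]
    rv=(R0.inv()*R.from_matrix(T)).as_rotvec(); D=np.array([x,y,z])-p
    n0=n or 1
    while 1:
        M=sum((R0*R.from_rotvec(rv*k/n0)).as_matrix() for k in range(n0)); s=np.linalg.solve(M,D)
        if n or (abs(s).max()<=.02 and abs(rv/n0).max()<=.1): break
        n0+=1
    print('rows',n0,'shift',(s/.02).round(3).tolist(),'turn',(rv/n0/.1).round(3).tolist(),'from',p.round(4),'yaw',cur.round(3),'q6',o['q'][5].round(2),'t',round(o['time_s'],1))
E
python3 - <<'E'
from h import *
i,K,P=snap('top')
print(bot.camera('wrist')['mount'].round(3).tolist(),bot.camera('wrist')['mtx'].round(0).tolist())
for n,a in [('g',[[246,182.8],[213.2,233.6]]),('r',[[322,190.4],[291.2,242.4]])]:
    X=ray(a,K,P,.007); print(n,X.mean(0).round(4),np.linalg.norm(X[0]-X[1]).round(4),np.arctan2(*(X[0]-X[1])[1::-1]))
print('bottle',ray([460,268],K,P,0),'iron c',ray([369,213],K,P,.04))
plan(.6,.2,.25,1.57)
E
```

```text
[[-0.001, -0.96, -0.281, 0.078], [1.0, -0.001, -0.0, -0.0], [-0.0, -0.281, 0.96, -0.167], [0.0, 0.0, 0.0, 1.0]] [[384.0, 0.0, 316.0], [0.0, 384.0, 233.0], [0.0, 0.0, 1.0]]
g [0.6187 0.083  0.007 ] 0.1203 -0.47875787255074026
r [ 0.6104 -0.0688  0.007 ] 0.1214 -0.46431666498506335
bottle [[ 0.52487487 -0.37029227  0.        ]] iron c [[ 0.61408928 -0.18721224  0.04      ]]
rows 24 shift [-0.981, -0.506, -0.066] turn [-0.0, -0.0, -0.139] from [0.1806 0.5193 0.2184] yaw 1.236 q6 -0.2 t 0.3
```

play_rows(deltas=[[[-0.98,-0.5,0.1],[0,0,-0.14]],[[-0.98,-0.5,0.1],[0,0,-0.14]],[[-0.98,-0.5,0.1],[0,0,-0.14]],[[-0.98,-0.5,0.1],[0,0,-0.14]],[[-0.98,-0.5,0.1],[0,0,-0.14]],[[-0.98,-0.5,0.1],[0,0,-0.14]],[[-0.98,-0.5,0.1],[0,0,-0.14]],[[-0.98,-0.5,0.1],[0,0,-0.14]],[[-0.98,-0.5,0.1],[0,0,-0.14]],[[-0.98,-0.5,0.1],[0,0,-0.14]],[[-0.98,-0.5,0.1],[0,0,-0.14]],[[-0.98,-0.5,0.1],[0,0,-0.14]],[[-0.98,-0.5,0.1],[0,0,-0.14]],[[-0.98,-0.5,0.1],[0,0,-0.14]],[[-0.98,-0.5,0.1],[0,0,-0.14]],[[-0.98,-0.5,0.1],[0,0,-0.14]],[[-0.98,-0.5,0.1],[0,0,-0.14]],[[-0.98,-0.5,0.1],[0,0,-0.14]],[[-0.98,-0.5,0.1],[0,0,-0.14]],[[-0.98,-0.5,0.1],[0,0,-0.14]]], grip=0.2, squeeze=15)

```text
time_s: 1.97
ee_pos: [0.5243, 0.2451, 0.1785]
tcp_rot: [0.027, 1.0, -0.0, -0.0]
ft_force: [0.2, 0.7, -0.2]
opening: 0.0558
gripper_force: 0.0
```

```bash
python3 -c "
from h import *
plan(.57,.2,.14,1.571)"
```

```text
rows 3 shift [-0.788, -0.724, 0.641] turn [-0.0, -0.001, -0.182] from [0.5243 0.2451 0.1785] yaw 1.517 q6 -1.27 t 2.0
```

play_rows(deltas=[[[-0.8,-0.72,0.64],[0,0,-0.18]],[[-0.8,-0.72,0.64],[0,0,-0.18]],[[-0.8,-0.72,0.64],[0,0,-0.18]],[[0,0,0],[0,0,0]],[[0,0,0],[0,0,0]],[[0,0,0],[0,0,0]]])

```text
time_s: 2.47
ee_pos: [0.5696, 0.2012, 0.1404]
tcp_rot: [0.001, 1.0, 0.0, -0.0]
ft_force: [0.3, -0.4, 0.6]
opening: 0.0555
gripper_force: 0.0
```

```bash
cat > hw.py <<'E'
from h import *
i,K,P=snap('wrist','w1.png'); hsv=cv2.cvtColor(i,cv2.COLOR_RGB2HSV)
o=bot.get_obs();print(o['ee_pos'].round(4))
m=(hsv[...,2]<70).astype(np.uint8); n,l,s,c=cv2.connectedComponentsWithStats(m)
for k in range(1,n):
    if s[k,4]>400: print(s[k],c[k].round(0), ray(c[k],K,P,.03).round(3))
for y in (.2,): print(proj([[.6,.2,.03],[.62,.2,.03],[.6,.22,.03]],K,P).round(1))
E
python3 hw.py
```

```text
[0.5696 0.2016 0.1408]
[   2    0   39   89 1612] [26. 42.] [[0.441 0.011 0.03 ]]
[451   1  32  28 471] [466.  12.] [[0.424 0.299 0.03 ]]
[ 291  219   68  118 4765] [333. 278.] [[0.609 0.214 0.03 ]]
[    0   222   640   258 93394] [332. 393.] [[0.715 0.215 0.03 ]]
[[314.2 267.2]
 [314.3 291. ]
 [340.1 267.2]]
```

View pics/w1.png

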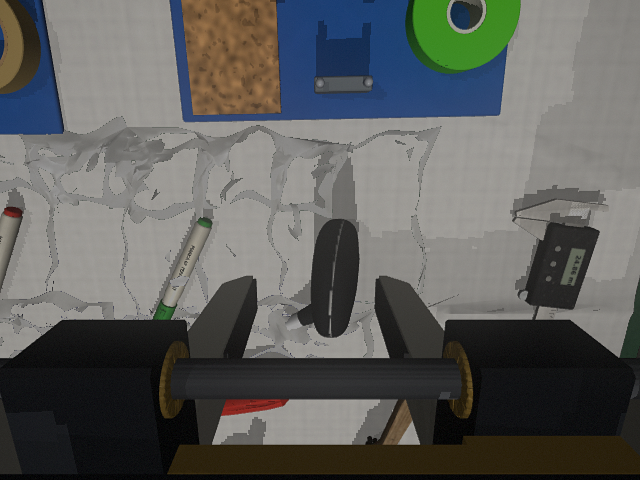

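The wrist view shows the hybrid body from (337,219) to (333,337), with its hosel at (295,320) pointing away from the robot and to the right. So local +x is about world +y, and local +y points towards the robot. Next I fit the body.

```bash
cat > hy.py <<'E'
from h import *
i,K,P=snap('wrist'); hsv=cv2.cvtColor(i,cv2.COLOR_RGB2HSV)
m=np.zeros(i.shape[:2],np.uint8); m[212:345,285:365]=hsv[212:345,285:365,2]<75
m=cv2.morphologyEx(m,cv2.MORPH_CLOSE,np.ones((7,7),np.uint8))
m=cv2.morphologyEx(m,cv2.MORPH_OPEN,cv2.getStructuringElement(cv2.MORPH_ELLIPSE,(31,31)))
v,u=np.where(m>0); X=ray(np.c_[u,v],K,P,.03)[:,:2]
print(cv2.minAreaRect((X*1000).astype(np.float32)))
c=X.mean(0);w,V=np.linalg.eigh(np.cov((X-c).T));print(c,np.arctan2(V[1,1],V[0,1]))
for x in np.arange(.56,.66,.01):
    s=X[abs(X[:,0]-x)<.001]
    if len(s): print(round(x,2),s[:,1].min().round(4),s[:,1].max().round(4),s[:,1].mean().round(4))
E
python3 hy.py
```

```text
((611.0518188476562, 215.24586486816406), (36.128822326660156, 98.9738998413086), 85.47735595703125)
[0.60890046 0.21519131] 3.0627847827162378
0.57 0.2048 0.2311 0.218
0.58 0.201 0.2329 0.217
0.59 0.1995 0.234 0.2158
0.6 0.1986 0.2335 0.2161
0.61 0.1978 0.233 0.2154
0.62 0.197 0.2325 0.2147
0.63 0.1969 0.2311 0.2152
0.64 0.1952 0.229 0.2119
0.65 0.2 0.2268 0.2132
```

```bash
python3 -c "
from h import *
plan(.603,.216,.10,1.492)"
```

```text
rows 3 shift [-0.55, 0.252, 0.684] turn [0.001, 0.003, 0.262] from [0.5696 0.2018 0.141 ] yaw 1.571 q6 -1.41 t 2.6
```

play_rows(deltas=[[[-0.55,0.25,0.68],[0,0,0.26]],[[-0.55,0.25,0.68],[0,0,0.26]],[[-0.55,0.25,0.68],[0,0,0.26]],[[0,0,0],[0,0,0]],[[0,0,0],[0,0,0]],[[0,0,0.8],[0,0,0]],[[0,0,0.8],[0,0,0]],[[0,0,0.8],[0,0,0]],[[0,0,0.8],[0,0,0]],[[0,0,0.8],[0,0,0]],[[0,0,0.5],[0,0,0]],[[0,0,0],[0,0,0]],[[0,0,0],[0,0,0]]], grip=0.4)

```text
time_s: 3.65
ee_pos: [0.6031, 0.2152, 0.0101]
tcp_rot: [0.039, 0.999, -0.0, 0.0]
ft_force: [1.0, 0.5, 0.8]
opening: 0.065
gripper_force: 0.0
```

play_rows(deltas=[[[0,0,0],[0,0,0]],[[0,0,0],[0,0,0]],[[0,0,0],[0,0,0]],[[0,0,0],[0,0,0]],[[0,0,0],[0,0,0]],[[0,0,0],[0,0,0]],[[0,0,0],[0,0,0]],[[0,0,0],[0,0,0]]], grip=-1, squeeze=20)

```text
time_s: 4.32
ee_pos: [0.6038, 0.2154, 0.0102]
tcp_rot: [0.039, 0.999, 0.0, 0.001]
ft_force: [-1.4, 1.7, 5.2]
opening: 0.0369
gripper_force: 19.4
```

play_rows(deltas=[[[0,0,-0.3],[0,0,0]],[[0,0,-0.6],[0,0,0]],[[0,0,-1],[0,0,0]],[[0,0,-1],[0,0,0]],[[0,0,-1],[0,0,0]],[[0,0,-1],[0,0,0]],[[0,0,-0.6],[0,0,0]],[[0,0,0],[0,0,0]]])

```text
time_s: 4.98
ee_pos: [0.6051, 0.2152, 0.1229]
tcp_rot: [0.039, 0.999, 0.0, 0.003]
ft_force: [1.3, 0.2, -2.6]
opening: 0.0361
gripper_force: 18.9
```

```bash
python3 -c "
from h import *
print(bot.get_obs()['ft_force'],bot.get_obs()['wrist_torque'],bot.get_obs()['opening'])
snap('side','s1.png');i=cv2.imread('pics/s1.png')[100:280,170:420];cv2.imwrite('pics/s1c.png',cv2.resize(i,None,fx=3,fy=3))
plan(.423,-.181,.12,1.564,20);plan(.423,-.181,.12,1.564,24)"
```

```text
[ 1.26338704  0.19265131 -2.62193898] [-0.0288562   0.02745526  0.00783851] 0.036120167839824385
rows 20 shift [0.408, -1.009, 0.001] turn [0.0, 0.001, -0.036] from [0.6041 0.215  0.1209] yaw 1.492 q6 -1.32 t 5.0
rows 24 shift [0.34, -0.841, 0.001] turn [0.0, 0.001, -0.03] from [0.6041 0.215  0.1209] yaw 1.492 q6 -1.32 t 5.0
```

View pics/s1c.png

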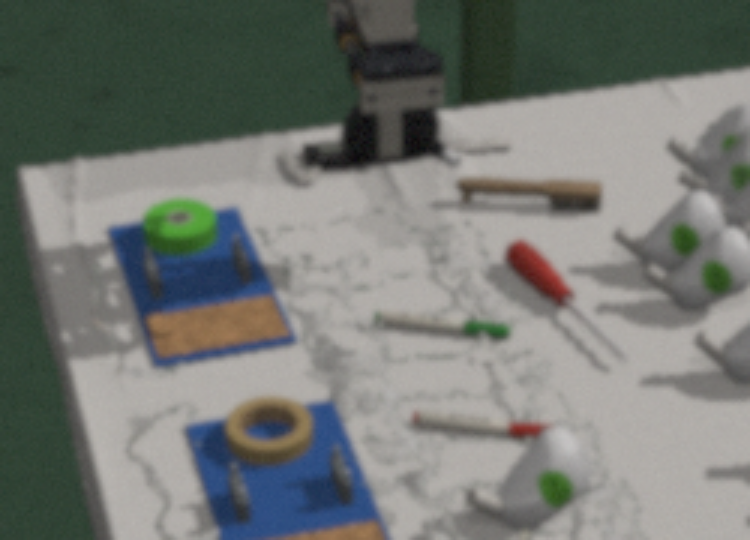

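The hybrid is in the gripper and lifted, level as far as I can see at (385,150) in the crop. I'll take it to the rework pad.

play_rows(deltas=[[[0.2,-0.5,0],[0,0,-0.03]],[[0.34,-0.86,0],[0,0,-0.03]],[[0.34,-0.86,0],[0,0,-0.03]],[[0.34,-0.86,0],[0,0,-0.03]],[[0.34,-0.86,0],[0,0,-0.03]],[[0.34,-0.86,0],[0,0,-0.03]],[[0.34,-0.86,0],[0,0,-0.03]],[[0.34,-0.86,0],[0,0,-0.03]],[[0.34,-0.86,0],[0,0,-0.03]],[[0.34,-0.86,0],[0,0,-0.03]],[[0.34,-0.86,0],[0,0,-0.03]],[[0.34,-0.86,0],[0,0,-0.03]],[[0.34,-0.86,0],[0,0,-0.03]],[[0.34,-0.86,0],[0,0,-0.03]],[[0.34,-0.86,0],[0,0,-0.03]],[[0.34,-0.86,0],[0,0,-0.03]],[[0.34,-0.86,0],[0,0,-0.03]],[[0.34,-0.86,0],[0,0,-0.03]],[[0.34,-0.86,0],[0,0,-0.03]],[[0.34,-0.86,0],[0,0,-0.03]]])

```text
time_s: 6.7
ee_pos: [0.4512, -0.1151, 0.1178]
tcp_rot: [0.009, 1.0, 0.001, -0.002]
ft_force: [-0.7, -0.4, -3.1]
opening: 0.0358
gripper_force: 18.9
```

play_rows(deltas=[[[0.34,-0.84,0],[0,0,-0.03]],[[0.34,-0.84,0],[0,0,-0.03]],[[0.34,-0.84,0],[0,0,-0.03]],[[0.24,-0.6,0],[0,0,-0.03]],[[0,0,0],[0,0,0]],[[0,0,0],[0,0,0]],[[0,0,0],[0,0,0]]])

```text
time_s: 7.28
ee_pos: [0.4265, -0.1759, 0.1186]
tcp_rot: [0.004, 1.0, 0.001, -0.001]
ft_force: [-0.4, 0.6, -2.2]
opening: 0.0361
gripper_force: 18.9
```

```bash
python3 -c "
from h import *
plan(.423,-.181,.018,1.564)"
```

```text
rows 6 shift [0.028, -0.043, 0.838] turn [0.003, -0.003, -0.001] from [ 0.4265 -0.1759  0.1186] yaw 1.563 q6 -2.2 t 7.3
```

play_rows(deltas=[[[0.03,-0.04,0.84],[0,0,0]],[[0.03,-0.04,0.84],[0,0,0]],[[0.03,-0.04,0.84],[0,0,0]],[[0.03,-0.04,0.84],[0,0,0]],[[0.03,-0.04,0.7],[0,0,0]],[[0.03,-0.04,0.4],[0,0,0]],[[0,0,0.3],[0,0,0]],[[0,0,0.2],[0,0,0]],[[0,0,0],[0,0,0]],[[0,0,0],[0,0,0]],[[0,0,0],[0,0,0]]])

```text
time_s: 8.2
ee_pos: [0.4243, -0.1817, 0.0209]
tcp_rot: [0.003, 1.0, -0.0, 0.001]
ft_force: [-0.5, -0.4, -2.7]
opening: 0.0364
gripper_force: 19.0
```

play_rows(deltas=[[[0,0,0.1],[0,0,0]],[[0,0,0.08],[0,0,0]],[[0,0,0],[0,0,0]],[[0,0,0],[0,0,0]]])

```text
time_s: 8.53
ee_pos: [0.4244, -0.182, 0.0177]
tcp_rot: [0.003, 1.0, -0.001, 0.001]
ft_force: [-1.5, -0.2, 6.9]
opening: 0.0364
gripper_force: 19.8
```

play_rows(deltas=[[[0,0,0],[0,0,0]],[[0,0,0],[0,0,0]],[[0,0,0],[0,0,0]],[[0,0,0],[0,0,0]],[[0,0,0],[0,0,0]],[[0,0,-0.3],[0,0,0]],[[0,0,-0.8],[0,0,0]],[[0,0,-1],[0,0,0]],[[0,0,-1],[0,0,0]],[[0,0,-1],[0,0,0]],[[0,0,-1],[0,0,0]],[[0,0,-1],[0,0,0]]], grip=0.25)

```text
time_s: 9.53
ee_pos: [0.4237, -0.1813, 0.14]
tcp_rot: [0.003, 1.0, -0.0, 0.0]
ft_force: [0.5, -0.0, 0.4]
opening: 0.0582
gripper_force: 0.0
```

```bash
python3 -c "
from h import *
plan(.56,-.175,.14,1.571)"
```

```text
rows 7 shift [-0.974, 0.049, 0.0] turn [-0.0, 0.0, -0.01] from [ 0.4237 -0.1813  0.14  ] yaw 1.564 q6 -2.21 t 9.5
```

play_rows(deltas=[[[-0.95,0.05,0],[0,0,0]],[[-0.95,0.05,0],[0,0,0]],[[-0.95,0.05,0],[0,0,0]],[[-0.95,0.05,0],[0,0,0]],[[-0.95,0.05,0],[0,0,0]],[[-0.95,0.05,0],[0,0,0]],[[-0.95,0.05,0],[0,0,0]],[[0,0,0],[0,0,0]],[[0,0,0],[0,0,0]],[[0,0,0],[0,0,0]]], grip=0.4)

```text
time_s: 10.37
ee_pos: [0.5559, -0.1751, 0.1385]
tcp_rot: [0.003, 1.0, 0.0, -0.001]
ft_force: [-0.4, -0.3, -0.3]
opening: 0.0653
gripper_force: 0.0
```

```bash
sed -e 's/w1.png/w2.png/' hw.py > hw2.py; sed -i '/^for y/d' hw2.py; echo "print(proj([[.6,-.18,.03],[.62,-.18,.03],[.6,-.16,.03]],K,P).round(1))">>hw2.py; python3 hw2.py
```

```text
[ 0.5557 -0.1752  0.1386]
[   2    0   51   60 1229] [28. 23.] [[ 0.416 -0.36   0.03 ]]
[ 264    0   70  128 6826] [300.  58.] [[ 0.438 -0.184  0.03 ]]
[465   4  41  95 743] [475.  57.] [[ 0.438 -0.069  0.03 ]]
[522  21  42  71 968] [550.  54.] [[ 0.437 -0.02   0.03 ]]
[   0  162  114   87 6693] [ 61. 200.] [[ 0.532 -0.361  0.03 ]]
[    0   231   640   249 88011] [322. 397.] [[ 0.704 -0.171  0.03 ]]
[[309.9 284.8]
 [310.2 308.1]
 [335.6 284.6]]
```

View pics/w2.png

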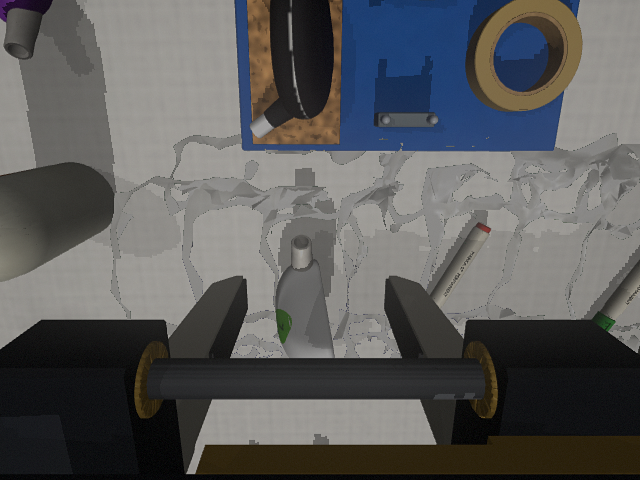

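The hybrid stands upright on the rework pad. The iron's hosel is at (302,240) and its body runs down behind the gripper bar, so I'll back off to see all of it.

play_rows(deltas=[[[0.9,0,0],[0,0,0]],[[0.9,0,0],[0,0,0]],[[0.9,0,0],[0,0,0]],[[0.9,0,0],[0,0,0]],[[0,0,0],[0,0,0]],[[0,0,0],[0,0,0]],[[0,0,0],[0,0,0]]])

```text
time_s: 11.0
ee_pos: [0.4852, -0.1753, 0.1392]
tcp_rot: [0.004, 1.0, -0.0, 0.001]
ft_force: [-0.0, 0.4, -0.0]
opening: 0.0651
gripper_force: 0.0
```

Run:
```python
from h import *
i,K,P=snap('wrist','w3.png'); print(bot.get_obs()['ee_pos'])
cv2.imwrite('pics/w3c.png',cv2.resize(i[290:440,220:420,::-1],None,fx=4,fy=4,interpolation=cv2.INTER_CUBIC))
for z in(0,.03,.07):print(proj([[.6,-.19,z],[.62,-.19,z],[.6,-.17,z]],K,P).round(1).tolist())
```

```text
[ 0.48548904 -0.17525341  0.13909891]
[[300.7, 342.4], [301.2, 361.4], [322.8, 342.2]]
[[299.4, 362.4], [299.9, 382.8], [323.4, 362.2]]
[[297.1, 395.4], [297.7, 417.9], [324.4, 395.2]]
```

View pics/w3c.png

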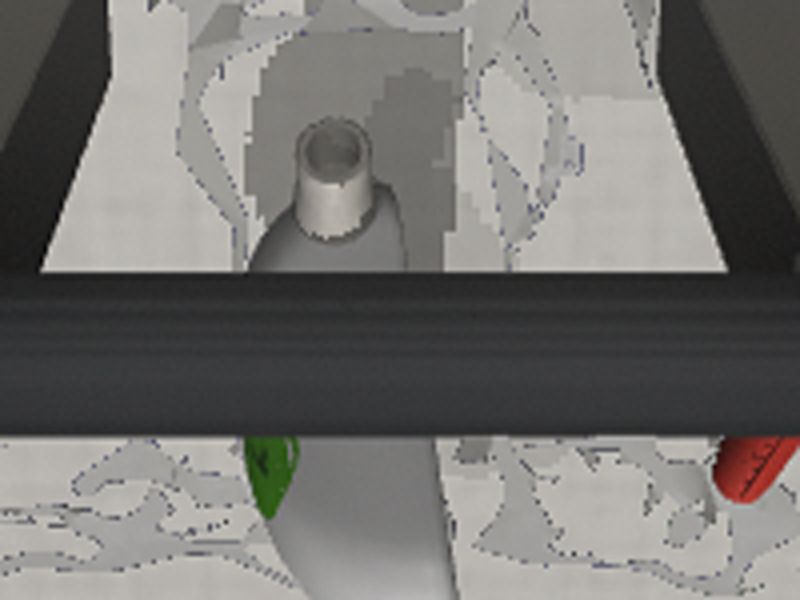

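Run:
```python
from h import *
i,K,P=snap('top'); c=lambda a:[[130+u/2.5,160+v/2.5] for u,v in a]
pts={'toe':(595,72),'hosel':(596,207),'L80':(574,85),'L165':(579,165),'R110':(621,110),'R130':(625,130),'R150':(622,150),'L130':(574,130),'neckL':(583,178),'neckR':(610,174),'dot':(617,122)}
for k,v in pts.items():
    print(k,*[ray(c([v]),K,P,z)[0,:2].round(3) for z in (.02,.04,.06)])
z=cv2.resize(i[170:260,330:410],None,fx=7,fy=6.6,interpolation=cv2.INTER_CUBIC); cv2.imwrite('pics/ir.png',z[:,:,::-1])
w=cv2.imread('pics/w2.png')[225:365,240:380]; cv2.imwrite('pics/w2c.png',cv2.resize(w,None,fx=4,fy=4,interpolation=cv2.INTER_CUBIC))
```

```text
toe [ 0.669 -0.186] [ 0.662 -0.184] [ 0.656 -0.182]
hosel [ 0.561 -0.19 ] [ 0.556 -0.188] [ 0.551 -0.186]
L80 [ 0.657 -0.17 ] [ 0.651 -0.168] [ 0.644 -0.167]
L165 [ 0.593 -0.176] [ 0.588 -0.174] [ 0.583 -0.172]
R110 [ 0.639 -0.207] [ 0.633 -0.205] [ 0.627 -0.202]
R130 [ 0.623 -0.21 ] [ 0.617 -0.208] [ 0.612 -0.206]
R150 [ 0.607 -0.208] [ 0.601 -0.206] [ 0.596 -0.204]
L130 [ 0.621 -0.171] [ 0.615 -0.169] [ 0.609 -0.168]
neckL [ 0.583 -0.179] [ 0.578 -0.177] [ 0.573 -0.176]
neckR [ 0.587 -0.2  ] [ 0.582 -0.198] [ 0.577 -0.196]
dot [ 0.629 -0.204] [ 0.623 -0.202] [ 0.617 -0.2  ]
```

View pics/ir.png

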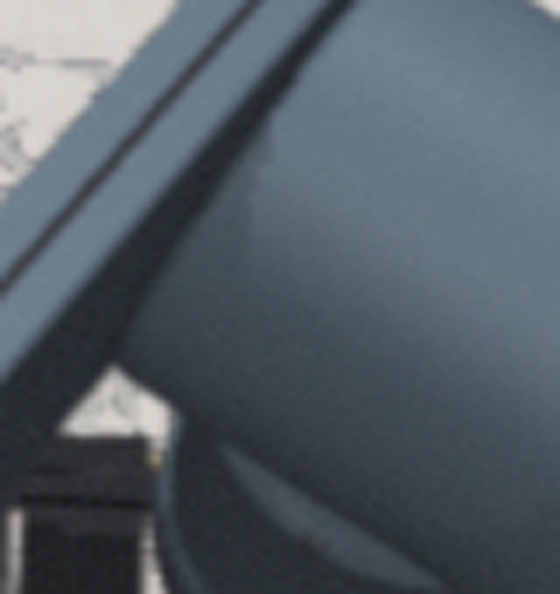

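View pics/w2c.png

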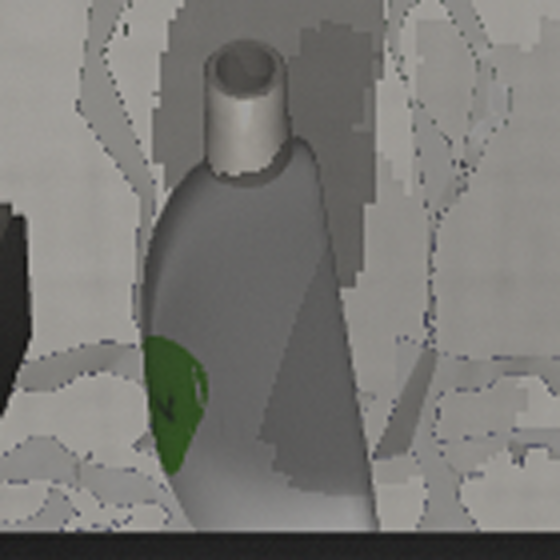

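The w2 crop shows the iron with its hosel at (245,70), towards the robot. It is widest, about 37 mm, from the middle towards the toe, so the parallel flanks are on the toe side at x≈0.624, y≈-0.187.

```bash
python3 -c "
from h import *
plan(.624,-.187,.12,1.61)"
```

```text
rows 7 shift [-0.988, -0.097, 0.136] turn [-0.001, 0.001, -0.066] from [ 0.4856 -0.1752  0.1389] yaw 1.564 q6 -2.13 t 11.1
```

play_rows(deltas=[[[-0.98,-0.1,0.14],[0,0,-0.07]],[[-0.98,-0.1,0.14],[0,0,-0.07]],[[-0.98,-0.1,0.14],[0,0,-0.07]],[[-0.98,-0.1,0.14],[0,0,-0.07]],[[-0.98,-0.1,0.14],[0,0,-0.07]],[[-0.98,-0.1,0.14],[0,0,-0.07]],[[-0.98,-0.1,0.14],[0,0,-0.07]],[[0,0,0],[0,0,0]],[[0,0,0],[0,0,0]],[[0,0,0],[0,0,0]]], grip=0.4)

```text
time_s: 11.93
ee_pos: [0.6217, -0.1866, 0.1185]
tcp_rot: [-0.021, 1.0, 0.0, -0.001]
ft_force: [-1.0, 0.4, 0.1]
opening: 0.0649
gripper_force: 0.0
```

play_rows(deltas=[[[-0.1,0,0.8],[0,0,0]],[[0,0,0.8],[0,0,0]],[[0,0,0.8],[0,0,0]],[[0,0,0.8],[0,0,0]],[[0,0,0.8],[0,0,0]],[[0,0,0.8],[0,0,0]],[[0,0,0.6],[0,0,0]],[[0,0,0],[0,0,0]],[[0,0,0],[0,0,0]]])

```text
time_s: 12.68
ee_pos: [0.6234, -0.1868, 0.0109]
tcp_rot: [-0.021, 1.0, 0.0, -0.001]
ft_force: [0.4, 1.0, -0.3]
opening: 0.0648
gripper_force: 0.0
```

play_rows(deltas=[[[0,0,0],[0,0,0]],[[0,0,0],[0,0,0]],[[0,0,0],[0,0,0]],[[0,0,0],[0,0,0]],[[0,0,0],[0,0,0]],[[0,0,0],[0,0,0]],[[0,0,0],[0,0,0]],[[0,0,0],[0,0,0]]], grip=-1, squeeze=20)

```text
time_s: 13.35
ee_pos: [0.6247, -0.1871, 0.0118]
tcp_rot: [-0.021, 1.0, -0.0, 0.001]
ft_force: [0.1, -0.0, 6.3]
opening: 0.0383
gripper_force: 19.9
```

play_rows(deltas=[[[0,0,-0.3],[0,0,0]],[[0,0,-0.6],[0,0,0]],[[0,0,-1],[0,0,0]],[[0,0,-1],[0,0,0]],[[0,0,-1],[0,0,0]],[[0,0,-1],[0,0,0]],[[0,0,-0.6],[0,0,0]],[[0,0,0],[0,0,0]]])

```text
time_s: 14.02
ee_pos: [0.6258, -0.1876, 0.1246]
tcp_rot: [-0.021, 1.0, -0.001, 0.002]
ft_force: [0.4, -0.6, -2.9]
opening: 0.0386
gripper_force: 19.9
```

```bash
python3 -c "
from h import *
plan(.4395,.14,.12,1.588,20)"
```

```text
rows 20 shift [0.441, 0.833, 0.009] turn [-0.001, 0.002, 0.012] from [ 0.6258 -0.1876  0.1246] yaw 1.613 q6 -2.07 t 14.0
```

play_rows(deltas=[[[0.44,0.83,0],[0,0,0.01]],[[0.44,0.83,0],[0,0,0.01]],[[0.44,0.83,0],[0,0,0.01]],[[0.44,0.83,0],[0,0,0.01]],[[0.44,0.83,0],[0,0,0.01]],[[0.44,0.83,0],[0,0,0.01]],[[0.44,0.83,0],[0,0,0.01]],[[0.44,0.83,0],[0,0,0.01]],[[0.44,0.83,0],[0,0,0.01]],[[0.44,0.83,0],[0,0,0.01]],[[0.44,0.83,0],[0,0,0.01]],[[0.44,0.83,0],[0,0,0.01]],[[0.44,0.83,0],[0,0,0.01]],[[0.44,0.83,0],[0,0,0.01]],[[0.44,0.83,0],[0,0,0.01]],[[0.44,0.83,0],[0,0,0.01]],[[0.44,0.83,0],[0,0,0.01]],[[0.44,0.83,0],[0,0,0.01]],[[0.44,0.83,0],[0,0,0.01]],[[0.44,0.83,0],[0,0,0.01]]])

```text
time_s: 15.68
ee_pos: [0.4359, 0.1399, 0.12]
tcp_rot: [-0.011, 1.0, -0.0, -0.001]
ft_force: [0.4, -0.5, -2.7]
opening: 0.0385
gripper_force: 19.9
```

play_rows(deltas=[[[0,0,0.5],[0,0,0]],[[0,0,0.5],[0,0,0]],[[0,0,0],[0,0,0]],[[0,0,0],[0,0,0]],[[0,0,0],[0,0,0]]])

```text
time_s: 16.1
ee_pos: [0.4373, 0.139, 0.1009]
tcp_rot: [-0.011, 1.0, -0.0, -0.0]
ft_force: [0.2, 0.1, -3.3]
opening: 0.0383
gripper_force: 19.9
```

```bash
python3 -c "
from h import *
plan(.4395,.14,.019,1.588)"
```

```text
rows 5 shift [-0.022, 0.009, 0.819] turn [-0.0, -0.002, 0.009] from [0.4373 0.139  0.1009] yaw 1.593 q6 -1.53 t 16.1
```

play_rows(deltas=[[[-0.02,0.01,0.8],[0,0,0]],[[-0.02,0.01,0.8],[0,0,0]],[[-0.02,0.01,0.8],[0,0,0]],[[-0.02,0.01,0.7],[0,0,0]],[[-0.02,0.01,0.5],[0,0,0]],[[0,0,0.3],[0,0,0]],[[0,0,0.1],[0,0,0]],[[0,0,0.05],[0,0,0]],[[0,0,0],[0,0,0]],[[0,0,0],[0,0,0]]])

```text
time_s: 16.93
ee_pos: [0.4401, 0.1402, 0.0207]
tcp_rot: [-0.011, 1.0, 0.0, 0.001]
ft_force: [-0.1, -1.8, -2.8]
opening: 0.0387
gripper_force: 19.9
```

play_rows(deltas=[[[0,0,0.08],[0,0,0]],[[0,0,0.06],[0,0,0]],[[0,0,0],[0,0,0]],[[0,0,0],[0,0,0]]])

```text
time_s: 17.27
ee_pos: [0.4404, 0.1402, 0.0185]
tcp_rot: [-0.011, 1.0, -0.0, 0.001]
ft_force: [-2.1, -1.7, 7.8]
opening: 0.0382
gripper_force: 20.0
```

play_rows(deltas=[[[0,0,0],[0,0,0]],[[0,0,0],[0,0,0]],[[0,0,0],[0,0,0]],[[0,0,0],[0,0,0]],[[0,0,0],[0,0,0]],[[0,0,-0.3],[0,0,0]],[[0,0,-0.8],[0,0,0]],[[0,0,-1],[0,0,0]],[[0,0,-1],[0,0,0]],[[0,0,-1],[0,0,0]],[[0,0,-1],[0,0,0]],[[0,0,-1],[0,0,0]]], grip=0.3)

```text
time_s: 18.27
ee_pos: [0.4392, 0.1402, 0.1406]
tcp_rot: [-0.011, 1.0, -0.0, 0.0]
ft_force: [0.3, -0.0, 0.2]
opening: 0.0604
gripper_force: 0.0
```

```bash
python3 -c "
from h import *
plan(.53,.083,.14,1.571-.475)"
```

```text
rows 6 shift [-0.84, -0.333, 0.005] turn [0.0, 0.0, 0.828] from [0.4392 0.1402 0.1406] yaw 1.593 q6 -1.53 t 18.3
```

play_rows(deltas=[[[-0.65,-0.97,0],[0,0,0]],[[-0.65,-0.97,0],[0,0,0]],[[-0.65,-0.97,0],[0,0,0]],[[-0.65,-0.97,0],[0,0,0]],[[-0.65,-0.97,0],[0,0,0]],[[-0.65,-0.97,0],[0,0,0]],[[-0.65,-0.97,0],[0,0,0]],[[0,0,0],[0,0,0]],[[0,0,0],[0,0,0]],[[0,0,0],[0,0,0]]], grip=-0.2)

```text
time_s: 19.1
ee_pos: [0.5328, 0.0068, 0.1392]
tcp_rot: [-0.011, 1.0, 0.0, -0.001]
ft_force: [-0.4, 0.1, -0.6]
opening: 0.037
gripper_force: 0.0
```

Run:
```python
from h import *
i,K,P=snap('wrist','w4.png'); print(bot.get_obs()['ee_pos'])
print(proj([[.6187,.083,.007],[.6104,-.0688,.007]],K,P))
```

```text
[0.53266149 0.00718619 0.1392291 ]
[[401.263991   319.52295827]
 [226.00369012 307.6966387 ]]
```

View pics/w4.png

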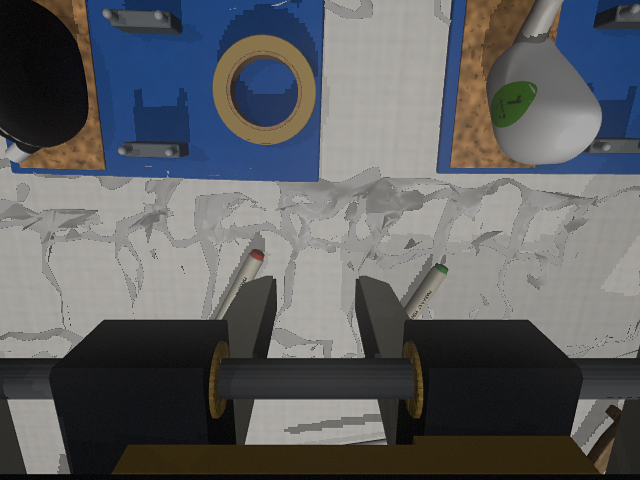

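Both heads stand upright. The marker tails are at (257,252) for red and (443,266) for green, so I compare those with the top-view estimate.

Run:
```python
from h import *
i,K,P=snap('wrist')
for n,c,a in(('g',[.6187,.083],-.479),('r',[.6104,-.0688],-.464)):
    print(n,proj([[c[0]-.062*np.cos(a),c[1]-.062*np.sin(a),.007]],K,P))
print(ray([[443,266],[257,252],[410,316],[222,316]],K,P,.01))
plan(.619,.083,.06,1.571-.479)
```

```text
g [[440.67470886 260.82130745]]
r [[256.380837  247.1821885]]
[[ 0.56708064  0.11293898  0.01      ]
 [ 0.5580803  -0.04017535  0.01      ]
 [ 0.61342764  0.08985582  0.01      ]
 [ 0.61679047 -0.07146077  0.01      ]]
rows 6 shift [-0.597, 0.76, 0.661] turn [0.0, -0.001, 0.836] from [0.5327 0.0074 0.1393] yaw 1.594 q6 -1.79 t 19.2
```

play_rows(deltas=[[[-0.61,0.76,0.66],[0,0,0.84]],[[-0.61,0.76,0.66],[0,0,0.84]],[[-0.61,0.76,0.66],[0,0,0.84]],[[-0.61,0.76,0.66],[0,0,0.84]],[[-0.61,0.76,0.66],[0,0,0.84]],[[-0.61,0.76,0.66],[0,0,0.84]],[[0,0,0],[0,0,0]],[[0,0,0],[0,0,0]],[[0,0,0],[0,0,0]]])

```text
time_s: 19.95
ee_pos: [0.6205, 0.082, 0.0604]
tcp_rot: [0.237, 0.971, -0.0, -0.0]
ft_force: [-0.6, -0.3, 1.1]
opening: 0.0372
gripper_force: 0.0
```

```bash
python3 -c "
from h import *
plan(.6205,.083,.003,1.571-.479)"
```

```text
rows 3 shift [0.008, 0.015, 0.957] turn [-0.002, -0.002, -0.0] from [0.6205 0.082  0.0604] yaw 1.092 q6 -1.14 t 19.9
```

play_rows(deltas=[[[0,0.02,0.9],[0,0,0]],[[0,0.02,0.9],[0,0,0]],[[0,0.02,0.7],[0,0,0]],[[0,0,0.3],[0,0,0]],[[0,0,0],[0,0,0]],[[0,0,0],[0,0,0]]])

```text
time_s: 20.45
ee_pos: [0.622, 0.0824, 0.0051]
tcp_rot: [0.238, 0.971, 0.0, 0.0]
ft_force: [0.8, 0.6, 0.8]
opening: 0.0369
gripper_force: 0.0
```

play_rows(deltas=[[[0,0,0],[0,0,0]],[[0,0,0],[0,0,0]],[[0,0,0],[0,0,0]],[[0,0,0],[0,0,0]],[[0,0,0],[0,0,0]],[[0,0,0],[0,0,0]],[[0,0,0],[0,0,0]],[[0,0,0],[0,0,0]]], grip=-1, squeeze=12)

```text
time_s: 21.12
ee_pos: [0.6224, 0.0827, 0.0047]
tcp_rot: [0.239, 0.971, 0.0, 0.0]
ft_force: [-0.5, -0.5, 6.1]
opening: 0.0143
gripper_force: 12.0
```

play_rows(deltas=[[[0,0,-0.5],[0,0,0]],[[0,0,-1],[0,0,0]],[[0,0,-1],[0,0,0]],[[0,0,-1],[0,0,0]],[[0,0,-1],[0,0,0]],[[0,0,-1],[0,0,0]],[[0,0,-1],[0,0,0]],[[0,0,0],[0,0,0]]])

```text
time_s: 21.78
ee_pos: [0.6245, 0.0827, 0.1389]
tcp_rot: [0.238, 0.971, 0.001, 0.004]
ft_force: [0.2, 0.3, 0.1]
opening: 0.0145
gripper_force: 12.0
```

```bash
python3 -c "
from h import *
i,K,P=snap('wrist','w5.png')
plan(.4213,.2175,.13,1.588)"
```

```text
rows 12 shift [0.966, 0.336, 0.026] turn [0.001, 0.004, -0.416] from [0.6235 0.0827 0.1367] yaw 1.089 q6 -1.13 t 21.8
```

View pics/w5.png

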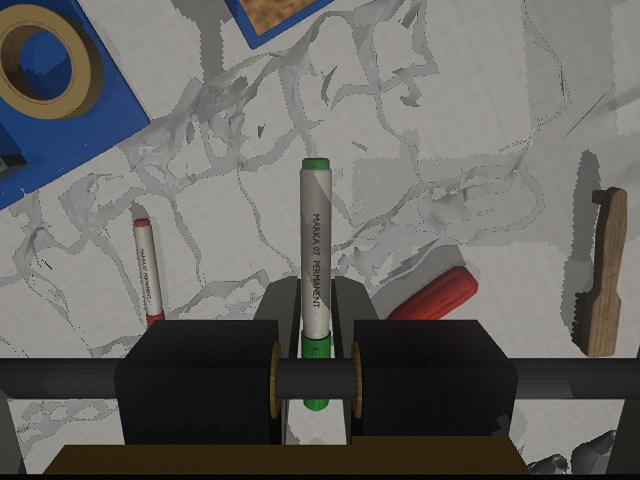

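The green marker is held along the tool's x axis, tail at (316,162) and cap end at (316,408). I compute its midpoint offset from the TCP.

```bash
python3 -c "
from h import *
i,K,P=snap('wrist'); o=bot.get_obs()
X=ray([[316,162],[316,408]],K,P,o['ee_pos'][2]+.0023); A=R.from_quat(o['tcp_rot']).as_matrix(); print((X-o['ee_pos'])@A, np.linalg.norm(X[0]-X[1]))
X=ray([[316,159],[316,408]],K,P,o['ee_pos'][2]+.009);print((X-o['ee_pos'])@A)
"
```

```text
[[ 0.06011599  0.00069516 -0.00238565]
 [-0.06698393  0.00057091 -0.00220363]] 0.1271001151440335
[[ 0.06203219  0.00067742 -0.00908841]
 [-0.06115533  0.000557   -0.008912  ]]
```

play_rows(deltas=[[[0.97,0.34,0],[0,0,-0.42]],[[0.97,0.34,0],[0,0,-0.42]],[[0.97,0.34,0],[0,0,-0.42]],[[0.97,0.34,0],[0,0,-0.42]],[[0.97,0.34,0],[0,0,-0.42]],[[0.97,0.34,0],[0,0,-0.42]],[[0.97,0.34,0],[0,0,-0.42]],[[0.97,0.34,0],[0,0,-0.42]],[[0.97,0.34,0],[0,0,-0.42]],[[0.97,0.34,0],[0,0,-0.42]],[[0.97,0.34,0],[0,0,-0.42]],[[0.97,0.34,0],[0,0,-0.42]],[[0,0,0],[0,0,0]],[[0,0,0],[0,0,0]],[[0,0,0],[0,0,0]],[[0,0,0],[0,0,0]]])

```text
time_s: 23.22
ee_pos: [0.4197, 0.2178, 0.1337]
tcp_rot: [-0.011, 1.0, -0.0, -0.0]
ft_force: [1.4, -0.3, 0.0]
opening: 0.0141
gripper_force: 12.0
```

```bash
python3 -c "
from h import *
plan(.420,.2175,.034,1.588)"
```

```text
rows 5 shift [-0.003, -0.003, 0.997] turn [-0.0, -0.0, 0.008] from [0.4197 0.2178 0.1337] yaw 1.592 q6 -1.35 t 23.2
```

play_rows(deltas=[[[0,0,0.8],[0,0,0]],[[0,0,0.8],[0,0,0]],[[0,0,0.8],[0,0,0]],[[0,0,0.8],[0,0,0]],[[0,0,0.8],[0,0,0]],[[0,0,0.5],[0,0,0]],[[0,0,0.3],[0,0,0]],[[0,0,0.2],[0,0,0]],[[0,0,0.04],[0,0,0]],[[0,0,0],[0,0,0]],[[0,0,0],[0,0,0]]])

```text
time_s: 24.13
ee_pos: [0.4196, 0.2182, 0.0338]
tcp_rot: [-0.011, 1.0, 0.0, 0.001]
ft_force: [0.7, -0.5, -0.2]
opening: 0.0141
gripper_force: 12.0
```

play_rows(deltas=[[[0,0,0.1],[0,0,0]],[[0,0,0.03],[0,0,0]],[[0,0,0],[0,0,0]],[[0,0,0],[0,0,0]]])

```text
time_s: 24.47
ee_pos: [0.4197, 0.2183, 0.0317]
tcp_rot: [-0.011, 1.0, 0.0, 0.001]
ft_force: [-0.5, -0.3, 5.0]
opening: 0.0141
gripper_force: 12.0
```

play_rows(deltas=[[[0,0,0],[0,0,0]],[[0,0,0],[0,0,0]],[[0,0,0],[0,0,0]],[[0,0,0],[0,0,0]],[[0,0,0],[0,0,0]],[[0,0,-0.3],[0,0,0]],[[0,0,-0.8],[0,0,0]],[[0,0,-1],[0,0,0]],[[0,0,-1],[0,0,0]],[[0,0,-1],[0,0,0]],[[0,0,-1],[0,0,0]],[[0,0,-0.5],[0,0,0]]], grip=-0.35)

```text
time_s: 25.47
ee_pos: [0.42, 0.2184, 0.1453]
tcp_rot: [-0.011, 1.0, 0.0, 0.002]
ft_force: [0.7, 0.0, -0.1]
opening: 0.0299
gripper_force: 0.0
```

```bash
python3 -c "
from h import *
plan(.612,-.0685,.08,1.571-.464);plan(.612,-.0685,.1,1.571-.464,20)"
```

```text
rows 13 shift [-0.954, -0.942, 0.253] turn [0.001, 0.003, 0.374] from [0.42   0.2184 0.1453] yaw 1.593 q6 -1.35 t 25.5
rows 20 shift [-0.624, -0.608, 0.114] turn [0.001, 0.002, 0.243] from [0.42   0.2184 0.1453] yaw 1.593 q6 -1.35 t 25.5
```

play_rows(deltas=[[[-0.62,-0.61,0.11],[0,0,0.24]],[[-0.62,-0.61,0.11],[0,0,0.24]],[[-0.62,-0.61,0.11],[0,0,0.24]],[[-0.62,-0.61,0.11],[0,0,0.24]],[[-0.62,-0.61,0.11],[0,0,0.24]],[[-0.62,-0.61,0.11],[0,0,0.24]],[[-0.62,-0.61,0.11],[0,0,0.24]],[[-0.62,-0.61,0.11],[0,0,0.24]],[[-0.62,-0.61,0.11],[0,0,0.24]],[[-0.62,-0.61,0.11],[0,0,0.24]],[[-0.62,-0.61,0.11],[0,0,0.24]],[[-0.62,-0.61,0.11],[0,0,0.24]],[[-0.62,-0.61,0.11],[0,0,0.24]],[[-0.62,-0.61,0.11],[0,0,0.24]],[[-0.62,-0.61,0.11],[0,0,0.24]],[[-0.62,-0.61,0.11],[0,0,0.24]],[[-0.62,-0.61,0.11],[0,0,0.24]],[[-0.62,-0.61,0.11],[0,0,0.24]],[[-0.62,-0.61,0.11],[0,0,0.24]],[[-0.62,-0.61,0.11],[0,0,0.24]]], grip=-0.15)

```text
time_s: 27.13
ee_pos: [0.6105, -0.0703, 0.0984]
tcp_rot: [0.228, 0.974, -0.0, -0.0]
ft_force: [0.6, 0.0, -0.4]
opening: 0.0396
gripper_force: 0.0
```

play_rows(deltas=[[[0,0,0.5],[0,0,0]],[[0,0,0.5],[0,0,0]],[[0,0,0],[0,0,0]],[[0,0,0],[0,0,0]],[[0,0,0],[0,0,0]]])

```text
time_s: 27.55
ee_pos: [0.6095, -0.0677, 0.0784]
tcp_rot: [0.226, 0.974, 0.0, -0.0]
ft_force: [-0.5, 0.2, 0.9]
opening: 0.0394
gripper_force: 0.0
```

```bash
python3 -c "
from h import *
i,K,P=snap('wrist');o=bot.get_obs()
c=np.array([.612,-.0685,.007]);a=-.464;d=np.array([np.cos(a),np.sin(a),0])
m=(cv2.cvtColor(i,cv2.COLOR_RGB2HSV)); h=m[...,0].astype(int); q=((h<8)|(h>172))&(m[...,1]>110)
n,l,s,cc=cv2.connectedComponentsWithStats(q.astype(np.uint8))
for k in range(1,n):
    if s[k,4]>15: print(s[k],cc[k].round(0),ray(cc[k],K,P,.01)[0].round(3))
print(proj([c-.06*d],K,P),c-.06*d)
plan(.612,-.0685,.005,1.571-.464)"
```

```text
[312 156  18   7 110] [320. 159.] [ 0.561 -0.04   0.01 ]
[ 595  275   45   59 1474] [622. 309.] [0.741 0.099 0.01 ]
[ 308  281   21   59 1054] [318. 310.] [ 0.651 -0.087  0.01 ]
[[316.87343184 156.20351661]] [ 0.55834383 -0.04164827  0.007     ]
rows 4 shift [-0.027, 0.004, 0.923] turn [0.0, -0.0, 0.018] from [ 0.6099 -0.0679  0.0788] yaw 1.114 q6 -1.41 t 27.6
```

play_rows(deltas=[[[-0.03,0.03,0.9],[0,0,0]],[[-0.03,0.03,0.9],[0,0,0]],[[-0.03,0,0.9],[0,0,0]],[[-0.02,0,0.6],[0,0,0]],[[0,0,0.35],[0,0,0]],[[0,0,0],[0,0,0]],[[0,0,0],[0,0,0]]])

```text
time_s: 28.18
ee_pos: [0.6127, -0.0684, 0.0059]
tcp_rot: [0.227, 0.974, 0.0, 0.0]
ft_force: [-0.3, -0.4, -0.3]
opening: 0.0392
gripper_force: 0.0
```

play_rows(deltas=[[[0,0,0],[0,0,0]],[[0,0,0],[0,0,0]],[[0,0,0],[0,0,0]],[[0,0,0],[0,0,0]],[[0,0,0],[0,0,0]],[[0,0,0],[0,0,0]],[[0,0,0],[0,0,0]],[[0,0,0],[0,0,0]]], grip=-1, squeeze=12)

```text
time_s: 28.85
ee_pos: [0.6128, -0.0687, 0.0062]
tcp_rot: [0.227, 0.974, -0.0, 0.0]
ft_force: [0.2, 0.2, 5.8]
opening: 0.0147
gripper_force: 12.0
```

play_rows(deltas=[[[0,0,-0.5],[0,0,0]],[[0,0,-1],[0,0,0]],[[0,0,-1],[0,0,0]],[[0,0,-1],[0,0,0]],[[0,0,-1],[0,0,0]],[[0,0,-1],[0,0,0]],[[0,0,-1],[0,0,0]],[[0,0,0],[0,0,0]]])

```text
time_s: 29.52
ee_pos: [0.6148, -0.0692, 0.1404]
tcp_rot: [0.227, 0.974, -0.0, 0.004]
ft_force: [-0.4, -1.8, -0.3]
opening: 0.0144
gripper_force: 12.0
```

```bash
cat > rm.py <<'E'
from h import *
i,K,P=snap('wrist');o=bot.get_obs();A=R.from_quat(o['tcp_rot']).as_matrix()
m=(cv2.cvtColor(i,cv2.COLOR_RGB2HSV)); h=m[...,0].astype(int); q=((h<8)|(h>172))&(m[...,1]>110)
n,l,s,cc=cv2.connectedComponentsWithStats(q.astype(np.uint8))
for k in range(1,n):
    if s[k,4]>15: print(s[k],cc[k].round(0),((ray(cc[k],K,P,o['ee_pos'][2]+.007)-o['ee_pos'])@A).round(4))
plan(.4315,-.112,.13,1.564)
E
python3 rm.py
```

```text
[305 163  25   9 198] [318. 167.] [[ 0.0586  0.0013 -0.0073]]
[ 545  200   95   86 3336] [599. 245.] [[ 0.0239  0.1263 -0.007 ]]
[302 331  28  28 559] [315. 347.] [[-0.0278  0.0001 -0.0069]]
[303 399  25  13 249] [315. 404.] [[-0.0606 -0.0002 -0.0067]]
rows 9 shift [0.927, -0.493, 0.043] turn [-0.0, 0.005, -0.501] from [ 0.6139 -0.069   0.1382] yaw 1.113 q6 -1.41 t 29.6
```

play_rows(deltas=[[[0.93,-0.49,0],[0,0,-0.5]],[[0.93,-0.49,0],[0,0,-0.5]],[[0.93,-0.49,0],[0,0,-0.5]],[[0.93,-0.49,0],[0,0,-0.5]],[[0.93,-0.49,0],[0,0,-0.5]],[[0.93,-0.49,0],[0,0,-0.5]],[[0.93,-0.49,0],[0,0,-0.5]],[[0.93,-0.49,0],[0,0,-0.5]],[[0.93,-0.49,0],[0,0,-0.5]],[[0,0,0],[0,0,0]],[[0,0,0],[0,0,0]],[[0,0,0],[0,0,0]],[[0,0,0],[0,0,0]]])

```text
time_s: 30.65
ee_pos: [0.4304, -0.1106, 0.1354]
tcp_rot: [0.004, 1.0, 0.0, 0.0]
ft_force: [0.3, -0.5, 0.8]
opening: 0.0142
gripper_force: 12.0
```

```bash
python3 -c "
from h import *
plan(.431,-.112,.035,1.564)"
```

```text
rows 6 shift [-0.005, -0.012, 0.837] turn [0.0, 0.0, -0.003] from [ 0.4304 -0.1106  0.1354] yaw 1.562 q6 -2.07 t 30.6
```

play_rows(deltas=[[[0,-0.02,0.8],[0,0,0]],[[0,-0.02,0.8],[0,0,0]],[[0,-0.02,0.8],[0,0,0]],[[0,0,0.8],[0,0,0]],[[0,0,0.8],[0,0,0]],[[0,0,0.5],[0,0,0]],[[0,0,0.3],[0,0,0]],[[0,0,0.2],[0,0,0]],[[0,0,0.05],[0,0,0]],[[0,0,0],[0,0,0]],[[0,0,0],[0,0,0]]])

```text
time_s: 31.57
ee_pos: [0.4302, -0.1122, 0.0351]
tcp_rot: [0.004, 1.0, -0.0, 0.0]
ft_force: [-0.5, 0.4, 0.0]
opening: 0.014
gripper_force: 12.0
```

play_rows(deltas=[[[0,0,0.09],[0,0,0]],[[0,0,0.03],[0,0,0]],[[0,0,0],[0,0,0]],[[0,0,0],[0,0,0]]])

```text
time_s: 31.9
ee_pos: [0.4303, -0.1123, 0.0332]
tcp_rot: [0.004, 1.0, -0.0, 0.001]
ft_force: [0.1, 1.2, 4.9]
opening: 0.0141
gripper_force: 12.0
```

play_rows(deltas=[[[0,0,0],[0,0,0]],[[0,0,0],[0,0,0]],[[0,0,0],[0,0,0]],[[0,0,0],[0,0,0]],[[0,0,0],[0,0,0]],[[0,0,-0.3],[0,0,0]],[[0,0,-0.8],[0,0,0]],[[0,0,-1],[0,0,0]],[[0,0,-1],[0,0,0]],[[0,0,-1],[0,0,0]],[[0,0,-1],[0,0,0]],[[0,0,-1],[0,0,0]],[[0,0,-1],[0,0,0]],[[0,0,-1],[0,0,0]]], grip=-0.35)

```text
time_s: 33.07
ee_pos: [0.4294, -0.1119, 0.1957]
tcp_rot: [0.004, 1.0, -0.0, 0.0]
ft_force: [-0.1, -0.3, 0.2]
opening: 0.0302
gripper_force: 0.0
```

```bash
python3 -c "
from h import *
plan(.38,.28,.2,1.3);plan(.18,.52,.22,1.236)"
```

```text
rows 20 shift [0.253, 0.957, -0.011] turn [-0.0, 0.0, 0.131] from [ 0.4294 -0.1119  0.1957] yaw 1.563 q6 -2.07 t 33.1
rows 30 shift [0.586, 0.974, -0.041] turn [-0.0, 0.0, 0.109] from [ 0.4294 -0.1119  0.1957] yaw 1.563 q6 -2.07 t 33.1
```

play_rows(deltas=[[[0.25,0.96,0],[0,0,0.13]],[[0.25,0.96,0],[0,0,0.13]],[[0.25,0.96,0],[0,0,0.13]],[[0.25,0.96,0],[0,0,0.13]],[[0.25,0.96,0],[0,0,0.13]],[[0.25,0.96,0],[0,0,0.13]],[[0.25,0.96,0],[0,0,0.13]],[[0.25,0.96,0],[0,0,0.13]],[[0.25,0.96,0],[0,0,0.13]],[[0.25,0.96,0],[0,0,0.13]],[[0.25,0.96,0],[0,0,0.13]],[[0.25,0.96,0],[0,0,0.13]],[[0.25,0.96,0],[0,0,0.13]],[[0.25,0.96,0],[0,0,0.13]],[[0.25,0.96,0],[0,0,0.13]],[[0.25,0.96,0],[0,0,0.13]],[[0.25,0.96,0],[0,0,0.13]],[[0.25,0.96,0],[0,0,0.13]],[[0.25,0.96,0],[0,0,0.13]],[[0.25,0.96,0],[0,0,0.13]]])

```text
time_s: 34.73
ee_pos: [0.3805, 0.2816, 0.1946]
tcp_rot: [0.134, 0.991, 0.0, 0.0]
ft_force: [0.5, -0.9, 0.2]
opening: 0.0302
gripper_force: 0.0
```

play_rows(deltas=[[[0.5,0.9,0],[0,0,0]],[[0.5,0.9,0],[0,0,0]],[[0.5,0.9,0],[0,0,0]],[[0.5,0.9,0],[0,0,0]],[[0.5,0.9,0],[0,0,0]],[[0.5,0.9,0],[0,0,0]],[[0.5,0.9,0],[0,0,0]],[[0.5,0.9,0],[0,0,0]],[[0.5,0.9,0],[0,0,0]],[[0.5,0.9,0],[0,0,0]],[[0.5,0.9,0],[0,0,0]],[[0.5,0.9,0],[0,0,0]],[[0,0,0],[0,0,0]],[[0,0,0],[0,0,0]]])

```text
time_s: 35.9
ee_pos: [0.3218, 0.5211, 0.1941]
tcp_rot: [0.133, 0.991, -0.0, -0.0]
ft_force: [-0.3, -0.4, -0.7]
opening: 0.0303
gripper_force: 0.0
```

```bash
python3 -c "
from h import *
i,K,P=snap('top','t2.png'); print(bot.get_obs()['ee_pos'])
print('px pass pad,rest;rework pad,rest',proj([[.4228,.1397,.007],[.4213,.2175,.034],[.4312,-.1901,.007],[.4317,-.1121,.034]],K,P).round(1).tolist())
cv2.imwrite('pics/t2c.png',cv2.resize(i[255:365,70:400,::-1],None,fx=2.4,fy=2.4,interpolation=cv2.INTER_CUBIC))"
```

```text
[0.32211101 0.52028889 0.19409835]
px pass pad,rest;rework pad,rest [[191.0, 306.1], [145.9, 303.0], [365.7, 311.1], [324.8, 307.0]]
```

View pics/t2c.png

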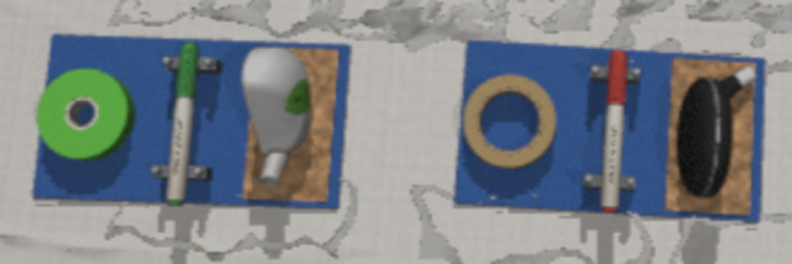

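All four things sit in place on their mats. The heads lean off the pad centres in the picture because of their height, so I check numbers from the ends: iron toe (272,47), hosel (270,183), flanks (244,85) and (310,90); hybrid body (708,76)–(703,197).

Run:
```python
from h import *
i,K,P=snap('top')
f=lambda u,v,z: ray([[70+u/2.4,255+v/2.4]],K,P,z)[0,:2].round(4)
for n,u,v,z in [('iron toe',272,47,.047),('hosel',270,185,.047),('flankL',243,90,.047),('flankR',310,95,.047),('hyb far',708,76,.037),('hyb near',702,198,.037),('hyb L',678,140,.037),('hyb R',733,135,.037),('g cap',189,42,.034),('g tail',176,205,.034),('r cap',618,50,.034),('r tail',609,210,.034)]: print(n,f(u,v,z))
a=cv2.imread('pics/top0.png')[...,::-1]; d=cv2.absdiff(a,i).max(2)
print('driver diff',(d[138:166,185:290]>40).sum(),'bottle diff',(d[232:280,440:490]>40).sum())
```

```text
iron toe [0.4758 0.1511]
hosel [0.3715 0.1419]
flankL [0.4416 0.1697]
flankR [0.4406 0.1185]
hyb far [ 0.4731 -0.1845]
hyb near [ 0.3798 -0.1831]
hyb L [ 0.4226 -0.1633]
hyb R [ 0.4287 -0.2051]
g cap [0.4782 0.2188]
g tail [0.3534 0.2141]
r cap [ 0.4901 -0.1143]
r tail [ 0.3673 -0.1133]
driver diff 0 bottle diff 0
```

```bash
python3 -c "
from h import *
i,K,P=snap('side'); cv2.imwrite('pics/s2.png',cv2.resize(i[155:315,190:320,::-1],None,fx=3.7,fy=3.7,interpolation=cv2.INTER_CUBIC))"
```

```text
(no output)
```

View pics/s2.png

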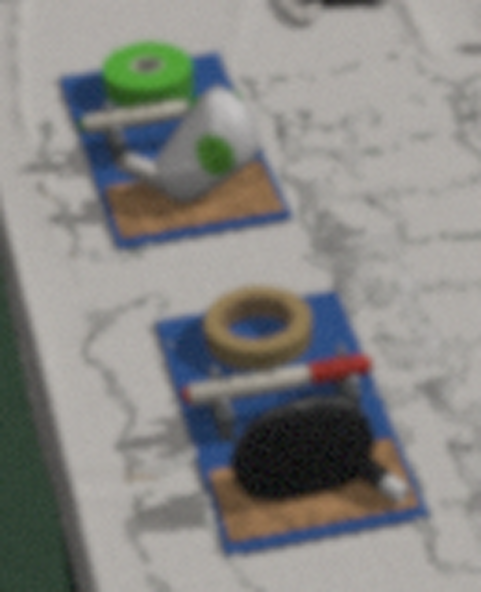

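The side view shows both heads upright with the markers on their bars. Last number check: the iron's sole edge at about (185,202) and the hybrid's at (285,500).

```bash
python3 -c "
from h import *
i,K,P=snap('side')
c=lambda u,v:[190+u/3.7,155+v/3.7]
print(ray([c(185,202),c(285,500)],K,P,.012).round(4)); print(ray([c(107,190),c(122,243),c(288,213),c(262,160)],K,P,.006).round(3))"
```

```text
[[ 0.4209  0.1262  0.012 ]
 [ 0.4158 -0.2037  0.012 ]]
[[0.37  0.165 0.006]
 [0.369 0.097 0.006]
 [0.491 0.1   0.006]
 [0.489 0.172 0.006]]
```

```bash
python3 -c "
from cell import bot
print(bot.job_done())"
```

```text
the job is handed in; nothing more can be done
None
```

The job is handed in: both heads and both markers measured within about 6 mm of their places, the heads upright. The screwdriver and bottle look unmoved, and it took about 36 s of the 109 s. The hand-in gave no verdict.

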